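# Stir the walnuts under the pantry rack

## Robot

A 6-joint arm with a two-finger parallel gripper is mounted at the origin on the work surface. World frame = base frame: x ahead of the robot, y to its left, z up, the work surface at z = 0. Lengths are in m, angles in rad, forces in N, time in s.
With the tool pointing down it reaches from about 0.35 to 0.85 m from the base axis. Payload 8.1 kg.
Tool frame: the origin (TCP) lies midway between the tips of the shut fingers; the grasp point (between the pads) lies 19 mm behind it (bot.pinch_z is the distance from the TCP to the grasp point, in m); z points along the fingers, y is the line along which they close (so a half turn about z gives the same grasp; the last joint's range is limited). The gripper opens to 85 mm and grips with 20 to 120 N. Pads are 22 mm wide; open, the fingers measure 114 mm over their backs; the gripper's body (76 mm by 85 mm) begins 54 mm behind the grasp point. The pads swing forward as they close: fully open they stand 13 mm farther back than shut.
Start: joints at [-1.354, 0.13, 1.488, -0, 1.523, -0.085], TCP at [0.178, -0.573, 0.231] pointing down, gripper open.
Joint ranges: [-2.96, 2.96], [-0.89, 2.26], [0.02, 2.5], [-1.34, 4.48], [0, 2.73], [-2.66, 2.66]. Speed limits (rad/s): [2.39, 2.39, 2.79, 3.14, 3.14, 3.14].

## Interface

Orientations are given as a unit quaternion [w, x, y, z].
In Python, from bench import telemetry, viewer, bot gives the robot as it stands.
- The arm moves only by the shell command python3 -m jog 'ROWS' [FORCE]. ROWS is JSON, a list of rows, each an object with "offset": the shift along the world's x, y, z in mm, a list of three; "turn": the turn, a rotation vector about the world's x, y, z in rad, a list of three; "hand": the finger opening in mm, from 0 to 85.4. A call has 1 to 12 rows; each row shifts and turns the commanded pose from where the row before left it; what a row does not reach is not made up. A row lasts 1/12 s, in which the tool goes at most 41.7 mm and 7.16 degrees, less where a joint would pass 70% of its speed; a pose out of reach is approached as far as the arm can. A call with a gripper value outside its range is refused whole. The fingers move at their own pace and stop on an object; FORCE is the grip in N (left out, the last holds). Time passes only in rows, so rows that do not move let the fingers close. It gives the time, the measured TCP pose, the force, the opening and the grip force at its end, in the units of the state.
- telemetry.sense(): the state, without advancing time (a new reading comes with each control period).
- viewer.camera(name): name is "scene" or "top" or "wrist"; returns a dict with "pixels" (400x640x3 uint8, red, green, blue), "fx", "fy", "cx", "cy" (pixels), "R" (3x3) and "t" (3): a world point X has camera coordinates R X + t; the wrist camera has in their place "mount" (4x4, takes a point from camera to tool coordinates, whose origin is the TCP and whose axes are the flange's). Camera axes: x right, y down, z forward; pixel columns grow to the right and rows downward; lengths in m; the calibration is good to about 2 mm. A picture is of the moment at which its call begins: read the wrist's pose just before it. There is no depth.
- bot.hand_in(): hands the job in; it is judged then, once.
The state is a dict: "time": time; "qpos": joint angles; "qd": joint speeds; "joint_efforts": joint torques, N m; "position": TCP position; "eef_rot": TCP orientation; "ft_force": force on the tool from outside, world axes, zero at the start; "moment": the same for the moment, N m; "width": finger opening in m; "finger_force": force on a finger pad.
Only numpy, scipy, OpenCV 4.12 (cv2) and the standard library are available. Lean on these libraries where they do the work, as an engineer would, in place of code of your own. Each camera call takes 0.05 s, during which the arm holds its last target. There are 200 camera calls.

## Task

Take the wooden stirring stick out of its caddy and stir the walnuts in the blue bowl, part of which is under the wire rack, until no nut lies where it lay (each at least 1 cm away) and they are mixed: both dark and pale nuts lie on each side of the line between the bowl's two white lugs, the robot's side and the rack's side. Then stand the stick back in its caddy, round end down. Stir only with the stick, keep all the nuts in the bowl, do not shove the bowl more than a couple of centimetres or push on the rack, and leave the jar, mug and sauce bottle alone.

Things in the scene. Friction and masses are not known exactly. Their poses are not given: they have to be found in the camera images.
- bowl: Loose blue stoneware bowl, 1.8 kg. Origin: centre of its underside. Inner floor 6 mm up, radius 75 mm; 5 mm wall flares straight to outer radius 100 mm at the rim, 60 mm high. White lugs 50 x 22 x 12 mm at its +y and -y, just under the rim (out to 118 mm): the line between them (its y axis) divides the bowl; its +x half is the far one, under the rack.
- rack: Fixed chrome wire rack on the table over the bowl's far half. Origin: on the table below the middle of its front bar. Four 8 mm bars run along its y for 440 mm, underside 201 mm high, at x = 0, 43, 87, 130 mm; legs at the corners (x 0 and 130, y +-220 mm). Open below and in front (-x).
- caddy: Fixed wooden caddy, an open box 64 (x) x 64 (y) x 95 (z) mm on a 100 x 100 x 12 mm foot. Origin: centre of its underside. Opening 46 (x) x 46 (y) mm, floor 12 mm above the origin, rim 95 mm.
- stick: Wooden stirring stick (spurtle), 200 mm long, 70 g, standing upright in the caddy. Origin: centre of its lower end; its z runs up along the handle. Round, 22 mm thick, for the lowest 95 mm, then a flat handle 24 (x) x 16 (y) mm; the top 16 mm is red. It stands with its x and y roughly along those of the caddy.
- stick_grip (a point): Point on the stick's axis 155 mm above its lower end, a good place to grip the handle; axes as the stick's.
- stick_tip (a point): Centre of the stick's lower end; axes as the stick's.
- dark0: Dark brown walnut, loose, 32 mm long and 27 mm thick, 14 g; origin at its centre. It starts on the bowl's floor, about 56 mm from the centre, in the far (+x) half, under the rack.
- dark1: Dark brown walnut, loose, 32 mm long and 27 mm thick, 14 g; origin at its centre. It starts on the bowl's floor, about 56 mm from the centre, in the far (+x) half, under the rack.
- dark2: Dark brown walnut, loose, 32 mm long and 27 mm thick, 14 g; origin at its centre. It starts on the bowl's floor, about 56 mm from the centre, in the far (+x) half, under the rack.
- pale0: Pale yellow walnut, loose, 32 mm long and 27 mm thick, 14 g; origin at its centre. It starts on the bowl's floor, about 56 mm from the centre, in the near (-x) half.
- pale1: Pale yellow walnut, loose, 32 mm long and 27 mm thick, 14 g; origin at its centre. It starts on the bowl's floor, about 56 mm from the centre, in the near (-x) half.
- pale2: Pale yellow walnut, loose, 32 mm long and 27 mm thick, 14 g; origin at its centre. It starts on the bowl's floor, about 56 mm from the centre, in the near (-x) half.
- jar: Bystander: amber glass jar with a dark lid, 72 mm wide, 110 mm high; origin: centre of its underside.
- mug: Bystander: white mug, 80 mm wide, 90 mm high, handle at its +y; origin: centre of its underside.
- sauce: Bystander: red sauce bottle with a black cap, 64 mm wide, 180 mm high; origin: centre of its underside.

How it is judged:
On the way, in this order (a step that is already met when the one before it is completed fails the run):
1. the stick's end is down among the nuts in the bowl (horizontal distance between stick_tip and bowl below 0.09 m and z of stick_tip in the frame of bowl below 0.04 m), for 0.1 s.
2. the nuts are mixed across the line between the lugs, and each has been shifted 10 mm or more, while the stick is still in the bowl (all of step 1 and x of any of dark0, dark1, dark2 in the frame of bowl below 0 m and x of any of dark0, dark1, dark2 in the frame of bowl above 0 m and x of any of pale0, pale1, pale2 in the frame of bowl below 0 m and x of any of pale0, pale1, pale2 in the frame of bowl above 0 m and distance of each of dark0, dark1, dark2, pale0, pale1, pale2 from where it was at the start of the episode above 0.01 m), for 0.1 s.
At the end, for the whole second after the job is handed in: At least one dark and one pale nut are centred on each side, near (-x) and far (+x), of the bowl's lug line; each nut is over 10 mm from its start; all six rest in the bowl below its rim; the stick stands released in the caddy, end under 30 mm above its underside, leaning under 20 degrees (x of any of dark0, dark1, dark2 in the frame of bowl below 0 m and x of any of dark0, dark1, dark2 in the frame of bowl above 0 m and x of any of pale0, pale1, pale2 in the frame of bowl below 0 m and x of any of pale0, pale1, pale2 in the frame of bowl above 0 m and distance of each of dark0, dark1, dark2, pale0, pale1, pale2 from where it was at the start of the episode above 0.01 m and horizontal distance between each of dark0, dark1, dark2, pale0, pale1, pale2 and bowl below 0.095 m and z of dark0 in the frame of bowl between 0 and 0.06 m and z of dark1 in the frame of bowl between 0 and 0.06 m and z of dark2 in the frame of bowl between 0 and 0.06 m and z of pale0 in the frame of bowl between 0 and 0.06 m and z of pale1 in the frame of bowl between 0 and 0.06 m and z of pale2 in the frame of bowl between 0 and 0.06 m and linear speed of each of dark0, dark1, dark2, pale0, pale1, pale2, stick below 0.03 m/s and z of stick_tip in the frame of caddy below 0.03 m and horizontal distance between stick_tip and caddy below 0.04 m and angle between stick's own z axis and vertical below 0.35 rad); the robot touches nothing.
It fails at once if a nut leaves the bowl (horizontal distance between any of dark0, dark1, dark2, pale0, pale1, pale2 and bowl above 0.11 m).
It fails at once if the fingers touch a nut (contact force between the fingers and dark0 above 0.3 N or contact force between the fingers and dark1 above 0.3 N or contact force between the fingers and dark2 above 0.3 N or contact force between the fingers and pale0 above 0.3 N or contact force between the fingers and pale1 above 0.3 N or contact force between the fingers and pale2 above 0.3 N).
It fails at once if the bowl is shoved more than 30 mm or tipped more than 15 degrees (distance of bowl from where it was at the start of the episode above 0.03 m or angle between bowl's own z axis and vertical above 0.26 rad).
It fails at once if the rack is pushed with more than 6 N (contact force between any of the arm, the fingers, stick and rack above 6 N).
It fails at once if the jar, mug or sauce bottle is moved more than 20 mm or tipped (distance of any of jar, mug, sauce from where it was at the start of the episode above 0.02 m or angle between any of jar, mug, sauce's own z axis and vertical above 0.2 rad).
It also fails if it takes over 72 s, if anything falls off the work surface, if the arm or the gripper's body presses on something with over 40 N, if the wrist force passes 120 N, or if a joint passes its speed limit or range.

## Working session

There is one attempt and no reset: what is moved stays moved. The work goes in short steps, Python scripts to look and compute and a shell command to move; the robot and the scene stay as the last step left them, time stands still between calls to the robot, and variables do not carry over. Pictures are saved under pics/ and viewed, at most 12 in all, crops included, and the job is handed in when it is done.

```bash
mkdir -p pics; ls; python3 - <<'E'
from bench import telemetry, viewer, bot
import cv2,numpy as np
for n in("scene","top"):
    c=viewer.camera(n); cv2.imwrite(f"pics/{n}0.png",c["pixels"][:,:,::-1])
    print(n,c["fx"],c["cx"],c["cy"],np.round(c["R"],3).tolist(),np.round(c["t"],3))
    np.savez(f"{n}.npz",**c)
s=telemetry.sense();print(s["position"],s["eef_rot"],s["time"],bot.pinch_z)
E
```

```text
pics
scene 481.6777868387444 327.0811069872194 201.10400588851374 [[-0.854, 0.52, 0.011], [0.425, 0.709, -0.563], [-0.301, -0.476, -0.826]] [ 0.473 -0.172  1.402]
top 452.4100474561007 320.8946858464423 197.12052586229876 [[-0.019, -0.999, -0.038], [-0.986, 0.025, -0.165], [0.165, 0.034, -0.986]] [0.041 0.555 1.078]
[ 0.17827127 -0.57238351  0.23034443] [-8.38859640e-04  9.88637231e-01  1.50318729e-01 -3.62018679e-05] 0.1 0.0187
```

View pics/scene0.png

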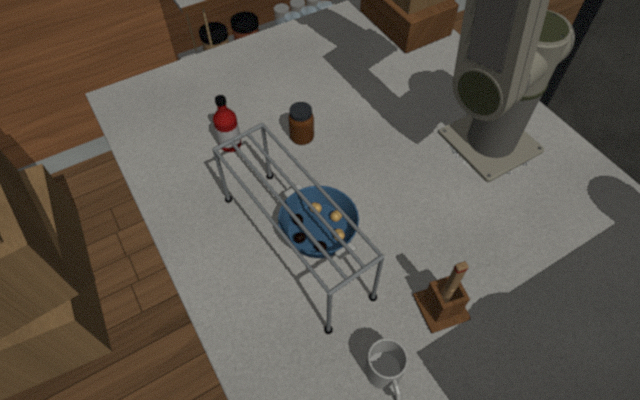

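View pics/top0.png

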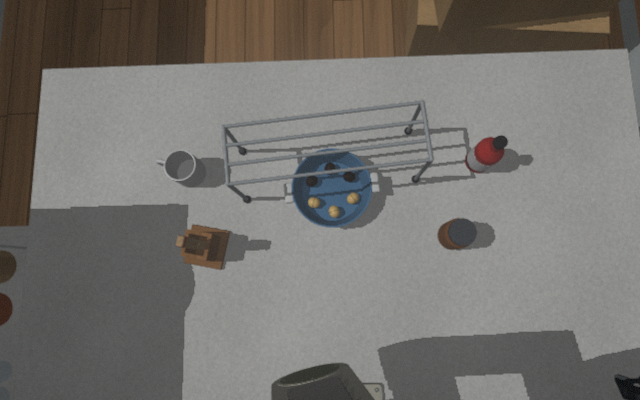

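The scene view shows the caddy at about (445,300), with the stick top near (460,266), and the bowl at (318,220). In the top view the bowl is at (332,189), with pale nuts at (314,203), (335,212) and (353,198) and dark nuts at (312,181), (331,168) and (349,177). The caddy there is at (203,246) and the stick top is near (180,241). I'll zoom in on the caddy and measure.

```bash
cat > h.py <<'E'
import numpy as np,cv2
from bench import telemetry, viewer, bot
def cam(n): return viewer.camera(n)
def ray(c,u,v):
    d=np.array([(u-c["cx"])/c["fx"],(v-c["cy"])/c["fy"],1.]); R=np.array(c["R"]); return -R.T@np.array(c["t"]), R.T@d
def plane(c,u,v,z):
    o,d=ray(c,u,v); return o+d*(z-o[2])/d[2]
def tri(c1,p1,c2,p2):
    A=[];b=[]
    for c,p in((c1,p1),(c2,p2)):
        o,d=ray(c,*p); d/=np.linalg.norm(d); P=np.eye(3)-np.outer(d,d); A.append(P); b.append(P@o)
    x,r,*_=np.linalg.lstsq(np.vstack(A),np.hstack(b),rcond=None); return x,np.sqrt(r)
def proj(c,X):
    p=np.array(c["R"])@X+np.array(c["t"]); return np.array([c["fx"]*p[0]/p[2]+c["cx"],c["fy"]*p[1]/p[2]+c["cy"]])
E
python3 - <<'E'
from h import *
s=np.load("scene.npz");t=np.load("top.npz")
a=cv2.resize(s["pixels"][240:350,400:490,::-1],None,fx=5,fy=5,interpolation=2)
b=cv2.resize(t["pixels"][210:280,165:240,::-1],None,fx=5,fy=5,interpolation=2)
im=np.zeros((550,850,3),np.uint8);im[:550,:450]=a;im[:350,455:830]=b
im=im[:,:800] 
cv2.imwrite("pics/caddy.png",im)
px=t["pixels"];hsv=cv2.cvtColor(px,cv2.COLOR_RGB2HSV)
m=cv2.inRange(hsv,(98,110,40),(120,255,255));m[:140]=0;m[240:]=0
ys,xs=np.nonzero(m);pts=np.stack([xs,ys],1)
hull=cv2.convexHull(pts.astype(np.int32));w=np.array([plane(t,*p[0],.06)[:2] for p in hull],np.float32)
(cx,cy),r=cv2.minEnclosingCircle(w);print("bowl",cx,cy,r,pts.min(0),pts.max(0))
for p in [(314,203),(335,212),(353,198),(312,181),(331,168),(349,177)]:
    print(p,plane(t,*p,.02)[:2].round(3))
l=plane(t,290,196,.05);r2=plane(t,375,183,.05);print("lugs",l,r2)
for n,p in [("rackL",(228,186)),("rackR",(430,162)),("backL",(224,127)),("backR",(423,102))]: print(n,plane(t,*p,.209).round(3))
print("jar",plane(t,462,233,.11),"mug",plane(t,181,166,.09))
print("sticktop",tri(s,(461,265),t,(180,241)))
E
```

```text
bowl 0.5802541971206665 -0.019748765975236893 0.08590878546237946 [313 154] [369 219]
(314, 203) [0.546 0.047]
(335, 212) [ 0.522 -0.005]
(353, 198) [ 0.556 -0.052]
(312, 181) [0.603 0.052]
(331, 168) [0.636 0.002]
(349, 177) [ 0.611 -0.043]
lugs [0.56047479 0.10525139 0.05      ] [ 0.58783973 -0.1064358   0.05      ]
rackL [0.558 0.222 0.209]
rackR [ 0.599 -0.211  0.209]
backL [0.691 0.233 0.209]
backR [ 0.734 -0.204  0.209]
jar [ 0.4543857  -0.29478296  0.11      ] mug [0.6347704  0.36791973 0.09      ]
sticktop (array([0.44351279, 0.32076614, 0.21067399]), array([0.00223275]))
```

View pics/caddy.png

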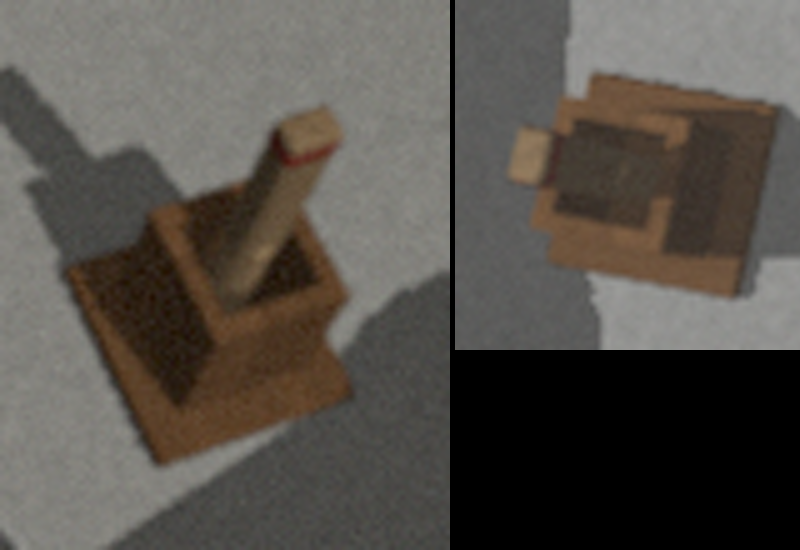

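The scene crop shows the stick upright, its red-banded top at scene (462,265.6) and top-view (180,241). That triangulates to z≈0.211, so it is standing on the caddy floor. Next I need the caddy's yaw and centre, and the lug line.

```bash
python3 - <<'E'
from h import *
s=np.load("scene.npz");t=np.load("top.npz")
o=lambda x,y:(165+(x-455)/5-.4,210+y/5-.4)
f=np.array([plane(t,*o(*p),.012)[:2] for p in[(593,73),(778,108),(738,296),(548,265)]])
r=np.array([plane(t,*o(*p),.095)[:2] for p in[(560,98),(690,118),(665,250),(530,228)]])
for q in(f,r):
    e=[q[0]-q[1],q[3]-q[2]]
    print(q.mean(0),[np.linalg.norm(q[i]-q[(i+1)%4]).round(3) for i in range(4)],"yaw of -x.. y-edge:",[np.arctan2(-v[0],v[1]).round(3) for v in e],[np.arctan2(v[1],v[0]).round(3) for v in(q[0]-q[3],q[1]-q[2])])
print("top",tri(s,(462,265.4),t,(180,240.8)))
px=t["pixels"];hsv=cv2.cvtColor(px,cv2.COLOR_RGB2HSV)
m=cv2.inRange(hsv,(0,0,195),(180,40,255))
n,l,st,c=cv2.connectedComponentsWithStats(m)
for i in range(1,n):
    if st[i,4]>15 and 270<c[i][0]<400 and 140<c[i][1]<240: print(st[i],c[i],plane(t,*c[i],.055))
# bowl hull, blue relaxed
m=cv2.inRange(hsv,(95,80,25),(125,255,255));m[:140]=0;m[240:]=0;m[:,:270]=0;m[:,400:]=0
ys,xs=np.nonzero(m)
w=np.array([plane(t,x,y,.06)[:2] for x,y in cv2.convexHull(np.stack([xs,ys],1).astype(np.int32))[:,0]],np.float32)
print("bowl",cv2.minEnclosingCircle(w),len(xs))
E
```

```text
[0.4420142  0.32327156] [np.float64(0.098), np.float64(0.096), np.float64(0.099), np.float64(0.099)] yaw of -x.. y-edge: [np.float64(-0.207), np.float64(-0.177)] [np.float64(-0.206), np.float64(-0.198)]
[0.44282201 0.32447635] [np.float64(0.064), np.float64(0.063), np.float64(0.065), np.float64(0.062)] yaw of -x.. y-edge: [np.float64(-0.172), np.float64(-0.177)] [np.float64(-0.2), np.float64(-0.169)]
top (array([0.44319015, 0.32168703, 0.21049164]), array([0.00066136]))
bowl ((0.5792000889778137, 0.0019673993811011314), 0.09834655374288559) 2803
```

```bash
python3 -m jog '[{"offset":[19,31,3],"turn":[0,0,-0.04],"hand":85},{"offset":[19,31,3],"turn":[0,0,-0.04],"hand":85},{"offset":[19,31,3],"turn":[0,0,-0.04],"hand":85},{"offset":[19,31,3],"turn":[0,0,-0.04],"hand":85},{"offset":[19,31,3],"turn":[0,0,-0.04],"hand":85},{"offset":[19,31,3],"turn":[0,0,-0.04],"hand":85},{"offset":[19,31,3],"turn":[0,0,-0.04],"hand":85},{"offset":[19,31,3],"turn":[0,0,-0.04],"hand":85},{"offset":[19,31,3],"turn":[0,0,-0.04],"hand":85},{"offset":[19,31,3],"turn":[0,0,-0.04],"hand":85},{"offset":[19,31,3],"turn":[0,0,-0.05],"hand":85},{"offset":[19,31,3],"turn":[0,0,-0.04],"hand":85}]' 80
```

```text
time: 1.1
position: [0.4067, -0.1991, 0.2672]
eef_rot: [-0.0, 0.995, -0.095, -0.0]
ft_force: [-0.2, -0.0, -0.0]
width: 0.0849
finger_force: 0.0
```

```bash
python3 -m jog '[{"offset":[3,40,0],"turn":[0,0,0],"hand":85},{"offset":[3,40,0],"turn":[0,0,0],"hand":85},{"offset":[3,40,0],"turn":[0,0,0],"hand":85},{"offset":[3,40,0],"turn":[0,0,0],"hand":85},{"offset":[3,40,0],"turn":[0,0,0],"hand":85},{"offset":[3,40,0],"turn":[0,0,0],"hand":85},{"offset":[3,40,0],"turn":[0,0,0],"hand":85},{"offset":[3,40,0],"turn":[0,0,0],"hand":85},{"offset":[3,40,0],"turn":[0,0,0],"hand":85},{"offset":[3,40,0],"turn":[0,0,0],"hand":85},{"offset":[3,40,0],"turn":[0,0,0],"hand":85},{"offset":[3,40,0],"turn":[0,0,0],"hand":85}]'
python3 -m jog '[{"offset":[0,30,0],"turn":[0,0,0],"hand":85},{"offset":[0,12,0],"turn":[0,0,0],"hand":85},{"offset":[0,0,0],"turn":[0,0,0],"hand":85},{"offset":[0,0,0],"turn":[0,0,0],"hand":85}]'
```

```text
time: 2.1
position: [0.4418, 0.2812, 0.2669]
eef_rot: [0.0, 0.996, -0.094, -0.0]
ft_force: [1.0, -0.8, 0.3]
width: 0.0849
finger_force: 0.0
time: 2.43
position: [0.442, 0.3209, 0.2666]
eef_rot: [0.001, 0.996, -0.093, -0.0]
ft_force: [0.1, -0.6, 0.3]
width: 0.0851
finger_force: 0.0
```

```bash
python3 -m jog '[{"offset":[1,1,-30],"turn":[0,0,0],"hand":85},{"offset":[0,0,-30],"turn":[0,0,0],"hand":85},{"offset":[0,0,-30],"turn":[0,0,0],"hand":85},{"offset":[0,0,-28],"turn":[0,0,0],"hand":85},{"offset":[0,0,0],"turn":[0,0,0],"hand":85},{"offset":[0,0,0],"turn":[0,0,0],"hand":0},{"offset":[0,0,0],"turn":[0,0,0],"hand":0},{"offset":[0,0,0],"turn":[0,0,0],"hand":0},{"offset":[0,0,0],"turn":[0,0,0],"hand":0},{"offset":[0,0,0],"turn":[0,0,0],"hand":0},{"offset":[0,0,0],"turn":[0,0,0],"hand":0},{"offset":[0,0,0],"turn":[0,0,0],"hand":0}]' 80
python3 -m jog '[{"offset":[0,0,0],"turn":[0,0,0],"hand":0},{"offset":[0,0,0],"turn":[0,0,0],"hand":0},{"offset":[0,0,0],"turn":[0,0,0],"hand":0},{"offset":[0,0,0],"turn":[0,0,0],"hand":0}]'
```

```text
time: 3.43
position: [0.4442, 0.3226, 0.1508]
eef_rot: [-0.001, 0.996, -0.094, 0.001]
ft_force: [0.1, -0.2, 5.6]
width: 0.0152
finger_force: 78.4
time: 3.77
position: [0.4442, 0.3225, 0.1508]
eef_rot: [-0.001, 0.996, -0.094, 0.001]
ft_force: [-0.2, -0.7, 7.0]
width: 0.0151
finger_force: 78.4
```

```bash
python3 -m jog '[{"offset":[0,0,15],"turn":[0,0,0],"hand":0},{"offset":[0,0,30],"turn":[0,0,0],"hand":0},{"offset":[0,0,35],"turn":[0,0,0],"hand":0},{"offset":[0,0,35],"turn":[0,0,0],"hand":0},{"offset":[0,-40,0],"turn":[0,0,0],"hand":0},{"offset":[0,-40,0],"turn":[0,0,0],"hand":0},{"offset":[0,-40,0],"turn":[0,0,0],"hand":0},{"offset":[0,-40,0],"turn":[0,0,0],"hand":0},{"offset":[0,-40,0],"turn":[0,0,0],"hand":0},{"offset":[0,-40,0],"turn":[0,0,0],"hand":0},{"offset":[0,-40,0],"turn":[0,0,0],"hand":0},{"offset":[0,-40,0],"turn":[0,0,0],"hand":0}]' 80
python3 -m jog '[{"offset":[8,0,-6],"turn":[0,-0.12,0],"hand":0},{"offset":[8,0,-6],"turn":[0,-0.12,0],"hand":0},{"offset":[8,0,-6],"turn":[0,-0.12,0],"hand":0},{"offset":[8,0,-6],"turn":[0,-0.12,0],"hand":0},{"offset":[8,0,-6],"turn":[0,-0.12,0],"hand":0},{"offset":[0,0,0],"turn":[0,0,0],"hand":0}]'
python3 - <<'E'
from h import *
s=cam("scene");t=cam("top")
a=cv2.resize(s["pixels"][100:300,230:430,::-1],None,fx=2,fy=2)
b=cv2.resize(t["pixels"][120:320,230:430,::-1],None,fx=2,fy=2)
cv2.imwrite("pics/over.png",np.hstack([a,b]))
E
```

```text
time: 4.77
position: [0.4429, 0.0004, 0.2646]
eef_rot: [-0.0, 0.996, -0.094, 0.0]
ft_force: [1.1, -0.3, -1.4]
width: 0.0151
finger_force: 78.3
time: 5.27
position: [0.4783, 0.003, 0.2221]
eef_rot: [-0.029, 0.953, -0.09, 0.289]
ft_force: [-1.0, 0.7, -3.9]
width: 0.0153
finger_force: 78.4
```

View pics/over.png

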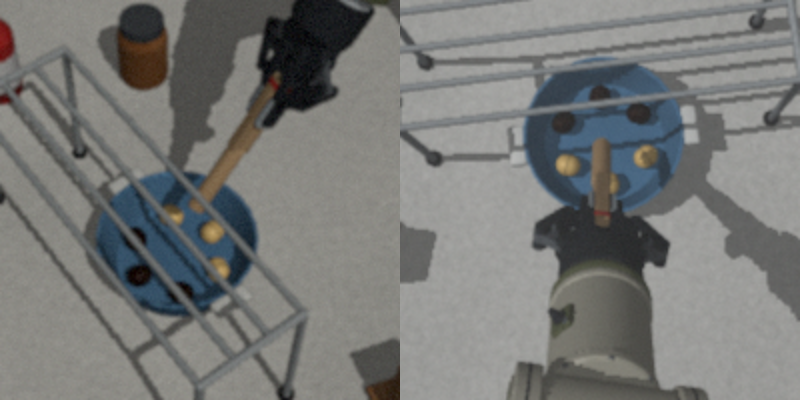

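The left crop shows the stick tilted over the bowl with its tip near the centre. The right crop shows the pale nuts on the robot's side, the dark ones under the rack, and an empty centre. I'll go down there.

```bash
python3 -m jog '[{"offset":[10,-1,-30],"turn":[0,0,0],"hand":0},{"offset":[10,-1,-30],"turn":[0,0,0],"hand":0},{"offset":[0,0,-20],"turn":[0,0,0],"hand":0},{"offset":[0,0,-5],"turn":[0,0,0],"hand":0},{"offset":[0,0,0],"turn":[0,0,0],"hand":0},{"offset":[0,0,0],"turn":[0,0,0],"hand":0}]' 100
```

```text
time: 5.87
position: [0.5051, -0.0, 0.1526]
eef_rot: [-0.028, 0.951, -0.09, 0.295]
ft_force: [-0.2, 0.1, 0.6]
width: 0.0146
finger_force: 98.4
```

```bash
python3 -m jog '[{"offset":[-5,0,-10],"turn":[0,0,0],"hand":0},{"offset":[0,0,-9],"turn":[0,0,0],"hand":0},{"offset":[3,-20,0],"turn":[0,0,0],"hand":0},{"offset":[3,-26,0],"turn":[0,0,0],"hand":0},{"offset":[0,0,0],"turn":[0,0,0],"hand":0}]'
python3 -m jog '[{"offset":[-12,0,0],"turn":[0,0,0],"hand":0},{"offset":[-12,4,0],"turn":[0,0,0],"hand":0},{"offset":[-10,6,0],"turn":[0,0,0],"hand":0},{"offset":[-9,8,0],"turn":[0,0,0],"hand":0},{"offset":[-6,11,0],"turn":[0,0,0],"hand":0},{"offset":[-3,11,0],"turn":[0,0,0],"hand":0},{"offset":[0,12,0],"turn":[0,0,0],"hand":0},{"offset":[0,0,0],"turn":[0,0,0],"hand":0}]'
python3 - <<'E'
from h import *
s=cam("scene");t=cam("top")
a=cv2.resize(s["pixels"][150:280,260:390,::-1],None,fx=3,fy=3,interpolation=2)
b=cv2.resize(t["pixels"][125:255,265:395,::-1],None,fx=3,fy=3,interpolation=2)
cv2.imwrite("pics/s1.png",np.hstack([a,b]))
E
```

```text
time: 6.28
position: [0.5051, -0.0491, 0.1312]
eef_rot: [-0.027, 0.951, -0.09, 0.295]
ft_force: [-0.2, -0.3, -1.0]
width: 0.0149
finger_force: 98.4
time: 6.95
position: [0.4775, 0.0048, 0.1416]
eef_rot: [-0.028, 0.955, -0.089, 0.282]
ft_force: [-0.3, -0.7, -1.0]
width: 0.015
finger_force: 98.7
```

View pics/s1.png

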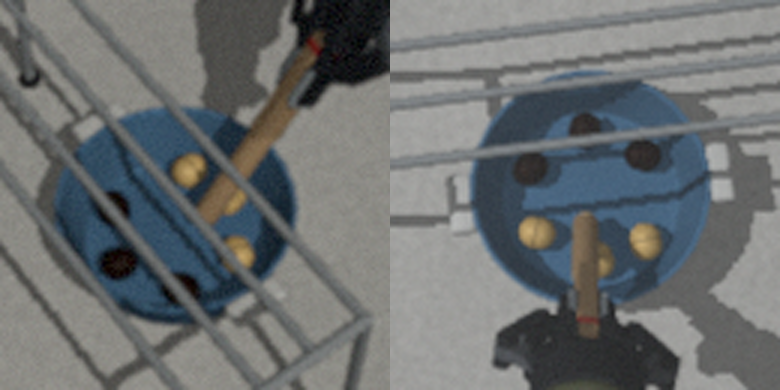

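The right crop shows only the right-hand pale nut shifted, from (654,219) to (646,240). The pose stopped short of its target, so a joint limit is likely.

```bash
python3 - <<'E'
from h import *
s=telemetry.sense();print(np.round(s["qpos"],3),s["position"])
E
```

```text
[-0.175 -0.813  2.498  0.126  0.894  1.531] [0.47748701 0.00380806 0.14132689]
```

```bash
python3 -m jog '[{"offset":[26,-9,4],"turn":[0,0.11,0],"hand":0},{"offset":[26,-9,2],"turn":[0,0.11,0],"hand":0},{"offset":[0,0,0],"turn":[0,0,0],"hand":0},{"offset":[0,0,0],"turn":[0,0,0],"hand":0}]'
python3 - <<'E'
from h import *
from scipy.spatial.transform import Rotation as R
s=telemetry.sense();q=s["eef_rot"];z=R.from_quat([*q[1:],q[0]]).as_matrix()[:,2]
print(s["qpos"][2],np.arcsin(z[0]),"tip rel",np.round((s["position"]+.139*z-[.578,.001,0])*1000,1))
E
```

```text
time: 7.38
position: [0.5065, -0.0077, 0.1462]
eef_rot: [-0.022, 0.972, -0.092, 0.217]
ft_force: [-0.4, 0.0, -1.1]
width: 0.0149
finger_force: 98.6
2.279535122446582 0.43960593192013864 tip rel [-12.3  -8.2  20.4]
```

```bash
cat >> h.py <<'E'
from scipy.spatial.transform import Rotation
def tip():
    s=telemetry.sense();q=s["eef_rot"];z=Rotation.from_quat([*q[1:],q[0]]).as_matrix()[:,2]
    print("t",s["time"],"q3 %.2f tilt %.3f"%(s["qpos"][2],np.arcsin(z[0])),"tip rel",np.round((s["position"]+.139*z-[.578,.001,0])*1000,1))
E
python3 -m jog '[{"offset":[8,-13,0],"turn":[0,0.03,0],"hand":0},{"offset":[6,-13,0],"turn":[0,0.03,0],"hand":0},{"offset":[6,-13,0],"turn":[0,0.03,0],"hand":0},{"offset":[0,0,0],"turn":[0,0,0],"hand":0}]'
python3 -c "import h;h.tip()"
python3 -m jog '[{"offset":[-4,0,0],"turn":[0,0,0],"hand":0},{"offset":[-11,4,0],"turn":[0,0,0],"hand":0},{"offset":[-11,6,0],"turn":[0,0,0],"hand":0},{"offset":[-9,9,0],"turn":[0,0,0],"hand":0},{"offset":[-6,10,0],"turn":[0,0,0],"hand":0},{"offset":[-3,12,0],"turn":[0,0,0],"hand":0},{"offset":[0,12,0],"turn":[0,0,0],"hand":0},{"offset":[0,0,0],"turn":[0,0,0],"hand":0}]'
python3 -c "import h;h.tip()"
```

```text
time: 7.72
position: [0.5273, -0.0482, 0.1492]
eef_rot: [-0.017, 0.98, -0.093, 0.176]
ft_force: [0.6, -1.3, -0.0]
width: 0.0152
finger_force: 98.7
t 7.7167 q3 2.13 tilt 0.356 tip rel [ -2.3 -48.9  18.9]
time: 8.38
position: [0.4819, 0.0088, 0.1485]
eef_rot: [-0.019, 0.98, -0.091, 0.177]
ft_force: [1.9, 0.2, -0.6]
width: 0.0153
finger_force: 98.7
t 8.3833 q3 2.26 tilt 0.357 tip rel [-47.4   8.4  18.3]
```

```bash
cat >> h.py <<'E'
def nuts(name,save=None):
    c=cam(name);px=c["pixels"];hsv=cv2.cvtColor(px,cv2.COLOR_RGB2HSV)
    cen=proj(c,np.array([.578,.001,.02]))
    M={"pale":cv2.inRange(hsv,(15,90,120),(30,255,255)),"dark":cv2.inRange(px,(0,0,0),(50,38,40))}
    for k,m in M.items():
        n,l,st,ce=cv2.connectedComponentsWithStats(m)
        for i in range(1,n):
            if st[i,4]>=12:
                w=plane(c,*ce[i],.02)-[.578,.001,0]
                if np.hypot(*w[:2])<.085: print(name,k,st[i,4],np.round(w[:2]*1000),"ang",round(np.degrees(np.arctan2(w[1],w[0]))),"bowl x",round(1000*(w[0]*np.cos(.128)+w[1]*np.sin(.128))))
    if save:
        u,v=cen.astype(int); cv2.imwrite(save,cv2.resize(px[v-65:v+65,u-65:u+65,::-1],None,fx=4,fy=4,interpolation=2))
E
python3 -m jog '[{"offset":[4,10,0],"turn":[0,0,0],"hand":0},{"offset":[6,11,0],"turn":[0,0,0],"hand":0},{"offset":[10,9,0],"turn":[0,0,0],"hand":0},{"offset":[0,0,0],"turn":[0,0,0],"hand":0}]'
python3 - <<'E'
from h import *
tip();nuts("top","pics/t2.png");nuts("scene")
E
```

```text
time: 8.72
position: [0.5027, 0.0373, 0.1483]
eef_rot: [-0.018, 0.98, -0.092, 0.176]
ft_force: [0.7, -3.4, -0.2]
width: 0.015
finger_force: 99.2
t 8.7167 q3 2.20 tilt 0.356 tip rel [-26.9  36.6  18. ]
top pale 63 [-20.  64.] ang 107 bowl x -12
top pale 33 [-58.  17.] ang 163 bowl x -55
scene pale 50 [-56.  21.] ang 160 bowl x -53
scene dark 28 [ 29. -49.] ang -60 bowl x 22
scene dark 12 [ 47. -42.] ang -41 bowl x 41
scene dark 104 [58.  2.] ang 2 bowl x 58
scene dark 32 [19. 50.] ang 69 bowl x 25
scene dark 14 [39. 49.] ang 52 bowl x 44
```

View pics/t2.png

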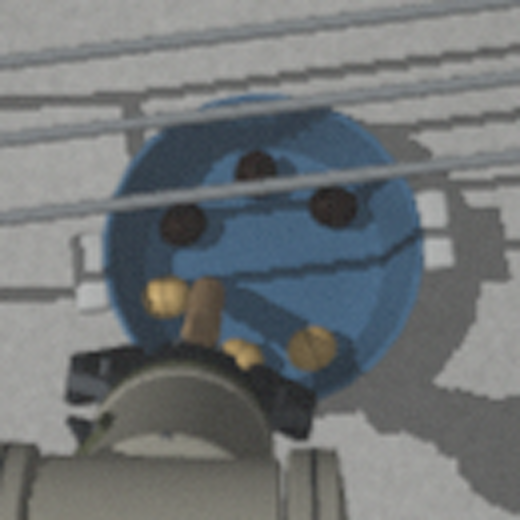

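The top view shows one pale nut ahead of the stick at (165,297). The other two slipped behind, at (243,352) and (312,347), and all three have shifted. The dark nuts haven't moved. I'll push on clockwise, tilting as the stick goes under the rack.

```bash
python3 -m jog '[{"offset":[4,7,-2],"turn":[0,-0.04,0],"hand":0},{"offset":[7,4,-2],"turn":[0,-0.04,0],"hand":0},{"offset":[7,2,-2],"turn":[0,-0.04,0],"hand":0},{"offset":[7,-2,-2],"turn":[0,-0.04,0],"hand":0},{"offset":[5,-5,-2],"turn":[0,-0.04,0],"hand":0},{"offset":[3,-7,-2],"turn":[0,-0.04,0],"hand":0},{"offset":[0,0,0],"turn":[0,0,0],"hand":0}]'
python3 - <<'E'
from h import *
tip();nuts("top","pics/t3.png");nuts("scene")
E
```

```text
time: 9.4
position: [0.5331, 0.0351, 0.1333]
eef_rot: [-0.029, 0.952, -0.09, 0.29]
ft_force: [-0.5, 0.1, -0.9]
width: 0.0146
finger_force: 99.1
t 9.4 q3 2.37 tilt 0.592 tip rel [32.7 34.5 17.9]
top pale 39 [ 4. 66.] ang 87 bowl x 12
top pale 31 [-55. -19.] ang -161 bowl x -57
scene pale 18 [-42.  -2.] ang -177 bowl x -42
scene pale 63 [-58.  21.] ang 160 bowl x -55
scene pale 66 [ 6. 16.] ang 70 bowl x 8
scene pale 52 [ 1. 60.] ang 89 bowl x 9
scene dark 21 [ 29. -50.] ang -59 bowl x 23
scene dark 17 [ 48. -43.] ang -42 bowl x 42
scene dark 100 [62.  1.] ang 1 bowl x 61
scene dark 89 [56. 38.] ang 34 bowl x 61
```

View pics/t3.png

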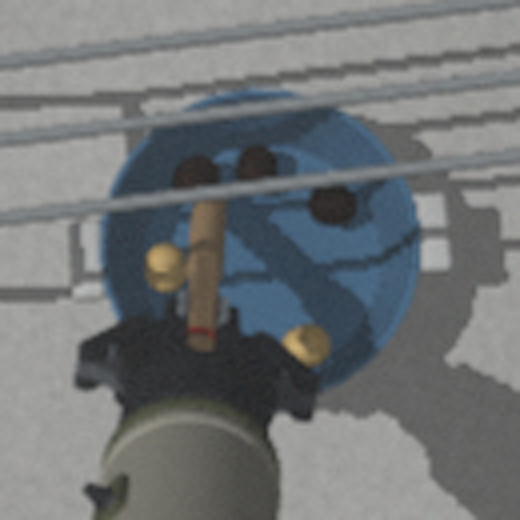

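The top view shows the pale nut just over the line at (165,267) and one dark nut pushed on to (197,170). I'll keep going round to carry the far dark nuts across on the right.

```bash
python3 -m jog '[{"offset":[11,-12,0],"turn":[0,0,0],"hand":0},{"offset":[6,-14,0],"turn":[0,0,0],"hand":0},{"offset":[-2,-14,0],"turn":[0,0,0],"hand":0},{"offset":[-6,-14,0],"turn":[0,0,0],"hand":0},{"offset":[-6,-12,0],"turn":[0,0,0],"hand":0},{"offset":[-5,-10,2],"turn":[0,0.04,0],"hand":0},{"offset":[-7,-8,2],"turn":[0,0.04,0],"hand":0},{"offset":[-9,-5,2],"turn":[0,0.04,0],"hand":0},{"offset":[-9,0,2],"turn":[0,0.04,0],"hand":0},{"offset":[0,0,0],"turn":[0,0,0],"hand":0}]'
python3 - <<'E'
from h import *
tip();nuts("top","pics/t4.png");nuts("scene")
E
```

```text
time: 10.33
position: [0.5086, -0.0527, 0.1457]
eef_rot: [-0.022, 0.972, -0.092, 0.214]
ft_force: [0.1, 3.5, 1.5]
width: 0.015
finger_force: 99.8
t 10.3333 q3 2.26 tilt 0.434 tip rel [-11.  -53.1  19.6]
top pale 73 [10. 47.] ang 78 bowl x 16
top pale 64 [-49.  15.] ang 163 bowl x -47
top pale 35 [-45. -28.] ang -148 bowl x -48
scene pale 72 [-51. -30.] ang -150 bowl x -55
scene pale 74 [-51.  11.] ang 167 bowl x -49
scene pale 79 [ 9. 42.] ang 78 bowl x 14
scene dark 54 [  5. -81.] ang -87 bowl x -6
scene dark 203 [ 66. -11.] ang -9 bowl x 64
```

View pics/t4.png

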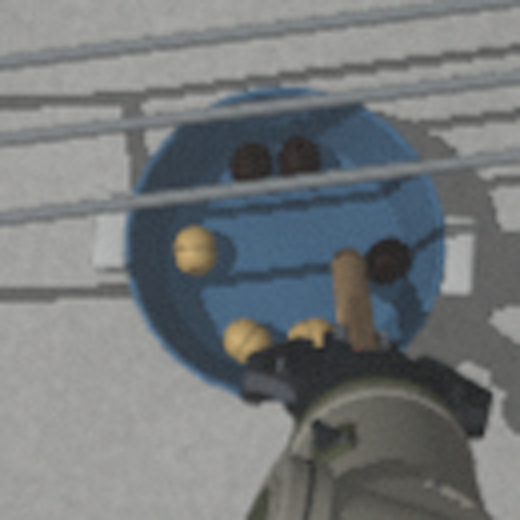

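The bowl has turned and slid: the lugs are now at (110,243) and (459,258). I'll back off and re-measure it.

```bash
python3 -m jog '[{"offset":[3,15,0],"turn":[0,0,0],"hand":0},{"offset":[5,15,0],"turn":[0,0,0],"hand":0},{"offset":[0,0,0],"turn":[0,0,0],"hand":0}]'
cat >> h.py <<'E'
def bowl():
    out=[]
    for c in (np.load("top.npz"),cam("top")):
        px=c["pixels"];hsv=cv2.cvtColor(px,cv2.COLOR_RGB2HSV)
        m=cv2.inRange(hsv,(95,80,25),(125,255,255));m[:140]=0;m[240:]=0;m[:,:270]=0;m[:,400:]=0
        ys,xs=np.nonzero(m)
        hu=cv2.convexHull(np.stack([xs,ys],1).astype(np.int32))[:,0]
        w=np.array([plane(c,x,y,.06)[:2] for x,y in hu],np.float32)
        print("circle",cv2.minEnclosingCircle(w),"cols",xs.min(),xs.max())
        b=cv2.inRange(hsv,(0,0,165),(180,45,255));b[:150]=0;b[225:]=0;b[:,:280]=0;b[:,390:]=0
        n,l,st,ce=cv2.connectedComponentsWithStats(b)
        for i in range(1,n):
            if st[i,4]>8: print("  white",st[i],np.round(plane(c,*ce[i],.053),3)[:2])
E
python3 - <<'E'
from h import *
tip();bowl()
c=np.load("top.npz");u,v=proj(c,np.array([.578,.001,.02])).astype(int)
f=lambda x,y:plane(c,u-65+x/4-.4,v-65+y/4-.4,.053)[:2]
for n,L,Rr in[("t3",(88,265),(434,232)),("t4",(110,243),(459,258))]:
    l,r=f(*L),f(*Rr);d=l-r;print(n,l,r,(l+r)/2,"yaw",np.arctan2(-d[0],d[1]),np.hypot(*d))
E
```

```text
time: 10.68
position: [0.5164, -0.0215, 0.1431]
eef_rot: [-0.022, 0.972, -0.091, 0.214]
ft_force: [-0.5, 0.7, -0.6]
width: 0.0148
finger_force: 99.6
t 10.6833 q3 2.25 tilt 0.434 tip rel [ -3.2 -21.9  17. ]
circle ((0.5792000889778137, 0.0019673993811011314), 0.09834655374288559) cols 292 371
  white [286 196   4   5  17] [0.555 0.111]
circle ((0.5836228728294373, -0.011458591558039188), 0.09842607378959656) cols 298 376
  white [280 160   9   5  13] [0.648 0.118]
  white [289 169   8   3  10] [0.627 0.098]
  white [289 179   8  12  80] [0.589 0.099]
  white [377 184   6  14  69] [ 0.567 -0.118]
t3 [0.57308834 0.11082171] [ 0.5883156  -0.10399499] [0.58070197 0.00341336] yaw 0.07076651269368242 0.21535571611252846
t4 [0.58664496 0.0969984 ] [ 0.57157922 -0.11872461] [ 0.57911209 -0.0108631 ] yaw -0.06972512011269508 0.2162484519016138
```

```bash
sed -i 's/\[\.578,\.001,0\]/BC/g; s/np.cos(.128)+w\[1\]\*np.sin(.128)/np.cos(BY)+w[1]*np.sin(BY)/' h.py; sed -i '1i BC=[.5835,-.0115,0];BY=-.10' h.py
python3 - <<'E'
from h import *
tip();nuts("top","pics/t5.png");nuts("scene")
E
```

```text
t 10.7333 q3 2.25 tilt 0.433 tip rel [ -9.  -10.   16.9]
top pale 73 [ 4. 59.] ang 86 bowl x -2
scene pale 40 [-46. -39.] ang -139 bowl x -42
scene pale 73 [-57. -18.] ang -163 bowl x -55
scene pale 73 [-57.  24.] ang 157 bowl x -59
scene pale 80 [ 3. 54.] ang 87 bowl x -2
scene dark 89 [  3. -63.] ang -88 bowl x 9
scene dark 205 [60.  2.] ang 2 bowl x 60
```

View pics/t5.png

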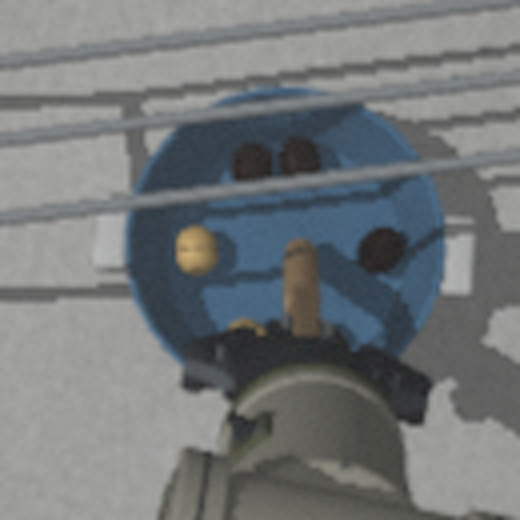

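The top view shows a dark nut right of the stick at (382,250) and a pale nut left of it at (195,250). Both are close to the line. I'll push the dark one toward the robot, then the pale one away.

```bash
python3 -m jog '[{"offset":[20,-18,0],"turn":[0,0,0],"hand":0},{"offset":[19,-20,0],"turn":[0,0,0],"hand":0},{"offset":[0,0,0],"turn":[0,0,0],"hand":0},{"offset":[-7,-3,0],"turn":[0,0,0],"hand":0},{"offset":[-7,-2,0],"turn":[0,0,0],"hand":0},{"offset":[-7,0,0],"turn":[0,0,0],"hand":0},{"offset":[-7,0,0],"turn":[0,0,0],"hand":0},{"offset":[-5,1,0],"turn":[0,0,0],"hand":0},{"offset":[0,0,0],"turn":[0,0,0],"hand":0},{"offset":[5,25,0],"turn":[0,0,0],"hand":0},{"offset":[0,0,0],"turn":[0,0,0],"hand":0}]'
python3 - <<'E'
from h import *
tip();nuts("top");nuts("scene");bowl()
E
```

```text
time: 11.75
position: [0.5275, -0.0378, 0.1443]
eef_rot: [-0.022, 0.972, -0.091, 0.215]
ft_force: [-1.1, 0.3, -0.5]
width: 0.0148
finger_force: 99.7
t 11.75 q3 2.22 tilt 0.435 tip rel [  2.6 -25.7  18.2]
top pale 71 [ 5. 58.] ang 85 bowl x -1
scene pale 45 [-43. -63.] ang -125 bowl x -37
scene pale 72 [-57. -18.] ang -163 bowl x -55
scene pale 75 [-57.  24.] ang 157 bowl x -59
scene pale 79 [ 3. 54.] ang 87 bowl x -2
scene dark 12 [ -6. -65.] ang -95 bowl x 1
scene dark 205 [60.  2.] ang 2 bowl x 60
circle ((0.5792000889778137, 0.0019673993811011314), 0.09834655374288559) cols 292 371
  white [286 196   4   5  17] [0.555 0.111]
circle ((0.5831611752510071, -0.011453241109848022), 0.09827902913093567) cols 298 376
  white [285 162   8   4  15] [0.643 0.109]
  white [286 168   9   5  14] [0.625 0.104]
  white [288 179   9  12  81] [0.589 0.099]
  white [377 184   6  14  68] [ 0.567 -0.118]
```

```bash
python3 -m jog '[{"offset":[-8,36,0],"turn":[0,0,0],"hand":0},{"offset":[-15,26,0],"turn":[0,0,0],"hand":0},{"offset":[-5,14,0],"turn":[0,0,0],"hand":0},{"offset":[0,0,0],"turn":[0,0,0],"hand":0},{"offset":[8,3,0],"turn":[0,0,0],"hand":0},{"offset":[8,1,0],"turn":[0,0,0],"hand":0},{"offset":[8,0,0],"turn":[0,0,0],"hand":0},{"offset":[8,0,0],"turn":[0,0,0],"hand":0},{"offset":[0,0,0],"turn":[0,0,0],"hand":0},{"offset":[-5,-30,0],"turn":[0,0,0],"hand":0},{"offset":[0,-15,0],"turn":[0,0,0],"hand":0},{"offset":[0,0,0],"turn":[0,0,0],"hand":0}]'
python3 - <<'E'
from h import *
tip();nuts("top","pics/t6.png");nuts("scene","pics/s6.png");bowl()
cv2.imwrite("pics/j6.png",cv2.resize(np.hstack([cv2.imread("pics/t6.png"),cv2.imread("pics/s6.png")]),(800,400)))
E
```

```text
time: 12.9
position: [0.5263, -0.0077, 0.1438]
eef_rot: [-0.021, 0.972, -0.092, 0.214]
ft_force: [-0.1, 0.8, -0.4]
width: 0.0143
finger_force: 99.7
t 12.9 q3 2.23 tilt 0.434 tip rel [ 1.2  4.  17.7]
top pale 17 [26. 58.] ang 66 bowl x 20
scene pale 115 [-52. -20.] ang -159 bowl x -50
scene pale 78 [-53.  28.] ang 152 bowl x -55
scene pale 33 [39. 52.] ang 53 bowl x 34
scene dark 22 [-28. -61.] ang -115 bowl x -22
scene dark 21 [ -7. -60.] ang -96 bowl x -1
scene dark 192 [63.  1.] ang 1 bowl x 63
circle ((0.5792000889778137, 0.0019673993811011314), 0.09834655374288559) cols 292 371
  white [286 196   4   5  17] [0.555 0.111]
circle ((0.5859193205833435, -0.009855251759290695), 0.09838556498289108) cols 297 375
  white [290 171   7   3  13] [0.62  0.099]
  white [288 179   8  10  71] [0.591 0.1  ]
  white [376 184   7  14  70] [ 0.567 -0.116]
```

View pics/j6.png

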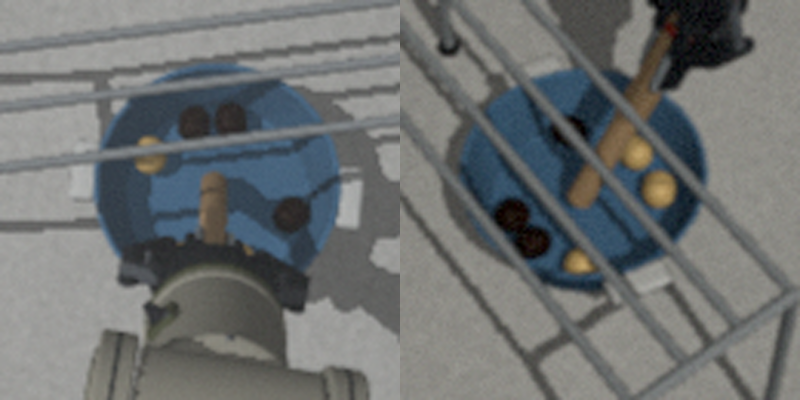

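In the left view the pale nut (148,155) and two dark nuts (195,122), (232,118) are beyond the lug line. The third dark nut (292,215) is about 13 mm on the robot's side, and in the right view two pale nuts lie on that side. I'll push the near dark nut a bit further for margin, then lift out.

```bash
python3 -m jog '[{"offset":[12,-25,0],"turn":[0,0,0],"hand":0},{"offset":[0,-27,0],"turn":[0,0,0],"hand":0},{"offset":[-6,-2,0],"turn":[0,0,0],"hand":0},{"offset":[-6,-2,0],"turn":[0,0,0],"hand":0},{"offset":[-6,-1,0],"turn":[0,0,0],"hand":0},{"offset":[0,0,0],"turn":[0,0,0],"hand":0},{"offset":[8,28,0],"turn":[0,0,0],"hand":0},{"offset":[-8,20,0],"turn":[0,0,0],"hand":0},{"offset":[0,0,0],"turn":[0,0,0],"hand":0}]'
python3 - <<'E'
from h import *
tip();nuts("scene");bowl()
E
```

```text
time: 13.8
position: [0.5193, -0.0106, 0.1433]
eef_rot: [-0.023, 0.972, -0.09, 0.213]
ft_force: [-0.4, 0.5, -1.7]
width: 0.0149
finger_force: 99.7
t 13.8 q3 2.24 tilt 0.433 tip rel [-5.9  1.7 17.1]
scene pale 113 [-52. -20.] ang -159 bowl x -50
scene pale 77 [-53.  27.] ang 153 bowl x -55
scene pale 35 [39. 52.] ang 53 bowl x 34
scene dark 34 [-29. -62.] ang -115 bowl x -23
scene dark 197 [63.  1.] ang 1 bowl x 63
circle ((0.5792000889778137, 0.0019673993811011314), 0.09834655374288559) cols 292 371
  white [286 196   4   5  17] [0.555 0.111]
circle ((0.5860798954963684, -0.009875274263322353), 0.09845007956027985) cols 297 375
  white [287 169  10   5  21] [0.622 0.103]
  white [288 179   8  10  71] [0.591 0.1  ]
  white [376 184   7  14  69] [ 0.567 -0.116]
```

```bash
python3 -m jog '[{"offset":[-3,0,30],"turn":[0,0,0],"hand":0},{"offset":[-3,0,30],"turn":[0,0,0],"hand":0},{"offset":[-3,0,30],"turn":[0,0,0],"hand":0},{"offset":[-3,0,30],"turn":[0,0,0],"hand":0},{"offset":[-10,0,2],"turn":[0,0.07,0],"hand":0},{"offset":[-10,0,2],"turn":[0,0.07,0],"hand":0},{"offset":[-10,0,2],"turn":[0,0.07,0],"hand":0},{"offset":[-10,0,2],"turn":[0,0.07,0],"hand":0},{"offset":[-10,0,0],"turn":[0,0.07,0],"hand":0},{"offset":[-10,0,0],"turn":[0,0.07,0],"hand":0},{"offset":[0,0,0],"turn":[0,0,0],"hand":0}]'
python3 -c "import h;h.tip();h.nuts('scene');print(h.telemetry.sense()['eef_rot'])"
```

```text
time: 14.82
position: [0.4483, -0.0142, 0.2716]
eef_rot: [-0.002, 0.996, -0.094, 0.005]
ft_force: [1.5, -0.2, -0.9]
width: 0.0148
finger_force: 99.7
t 14.8167 q3 1.83 tilt 0.010 tip rel [-133.9   -2.3  132.6]
scene pale 71 [-55. -14.] ang -165 bowl x -53
scene pale 78 [-53.  28.] ang 152 bowl x -55
scene pale 34 [39. 52.] ang 53 bowl x 33
scene dark 29 [-28. -63.] ang -114 bowl x -22
scene dark 196 [63.  1.] ang 1 bowl x 63
[-0.00243196  0.99556644 -0.09379747  0.00660108]
```

```bash
python3 -m jog '[{"offset":[0,40,0],"turn":[0,0.005,0],"hand":0},{"offset":[0,40,0],"turn":[0,0.005,0],"hand":0},{"offset":[0,40,0],"turn":[0,0,0],"hand":0},{"offset":[-1,40,0],"turn":[0,0,0],"hand":0},{"offset":[-1,40,0],"turn":[0,0,0],"hand":0},{"offset":[-1,40,0],"turn":[0,0,0],"hand":0},{"offset":[-1,40,0],"turn":[0,0,0],"hand":0},{"offset":[-1,35,0],"turn":[0,0,0],"hand":0},{"offset":[0,15,0],"turn":[0,0,0],"hand":0},{"offset":[0,7,0],"turn":[0,0,0],"hand":0},{"offset":[0,0,0],"turn":[0,0,0],"hand":0},{"offset":[0,0,0],"turn":[0,0,0],"hand":0}]'
python3 - <<'E'
from h import *
tip();print(telemetry.sense()["position"],telemetry.sense()["eef_rot"])
s=cam("scene");t=cam("top")
cv2.imwrite("pics/c7.png",np.hstack([cv2.resize(c["pixels"][v-50:v+50,u-50:u+50,::-1],None,fx=4,fy=4,interpolation=2) for c,u,v in((s,445,280),(t,200,240))]))
E
```

```text
time: 15.87
position: [0.4435, 0.3221, 0.2717]
eef_rot: [-0.002, 0.996, -0.094, 0.002]
ft_force: [0.1, 0.2, -1.6]
width: 0.0148
finger_force: 99.7
t 15.8667 q3 1.58 tilt 0.004 tip rel [-139.4  334.1  132.7]
[0.44352602 0.32212527 0.27166243] [-0.00176991  0.99556572 -0.09403274  0.00189893]
```

View pics/c7.png

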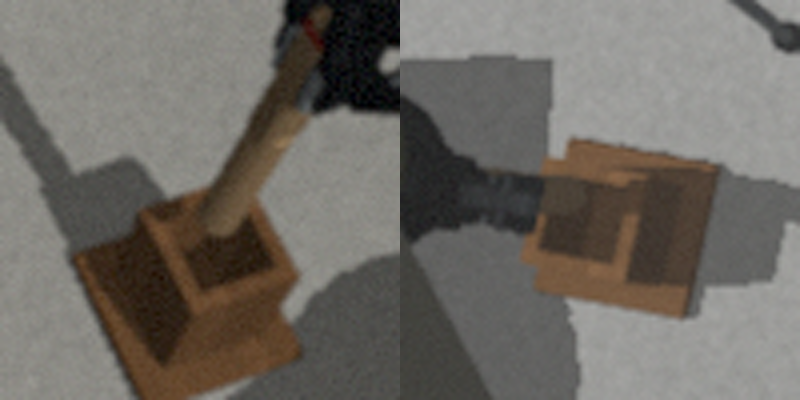

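The scene crop shows the tip at about (225,228), over the caddy's opening, and the top crop puts it near (568,195). I'll triangulate it before lowering.

```bash
python3 - <<'E'
from h import *
s=np.load("scene.npz");t=np.load("top.npz")
print(tri(s,(395+225/4-.4,230+226/4-.4),t,(150+168/4-.4,190+195/4-.4)))
print(proj(s,np.array([.4435,.322,.1327])),proj(t,np.array([.4435,.322,.1327])),"vs",(395+225/4,230+226/4),(150+168/4,190+195/4))
E
```

```text
(array([0.45306243, 0.32443994, 0.13071773]), array([0.00198397]))
[453.17819889 282.48572987] [191.79082976 242.89120129] vs (451.25, 286.5) (192.0, 238.75)
```

```bash
python3 -m jog '[{"offset":[0,0,0],"turn":[0,0.06,0],"hand":0},{"offset":[-1,0,-10],"turn":[0,0,0],"hand":0},{"offset":[0,0,-20],"turn":[0,0,0],"hand":0},{"offset":[0,0,-20],"turn":[0,0,0],"hand":0},{"offset":[0,0,0],"turn":[0,0,0],"hand":0}]'
python3 -m jog '[{"offset":[0,0,-20],"turn":[0,0,0],"hand":0},{"offset":[0,0,-20],"turn":[0,0,0],"hand":0},{"offset":[0,0,-15],"turn":[0,0,0],"hand":0},{"offset":[0,0,-10],"turn":[0,0,0],"hand":0},{"offset":[0,0,-2],"turn":[0,0,0],"hand":0},{"offset":[0,0,0],"turn":[0,0,0],"hand":0},{"offset":[0,0,0],"turn":[0,0,0],"hand":0}]'
```

```text
time: 16.38
position: [0.4406, 0.3207, 0.2166]
eef_rot: [0.003, 0.995, -0.095, -0.031]
ft_force: [-0.4, -0.1, -1.8]
width: 0.0149
finger_force: 99.7
time: 16.97
position: [0.4429, 0.3232, 0.156]
eef_rot: [0.001, 0.995, -0.094, -0.028]
ft_force: [-0.3, -0.7, -1.1]
width: 0.0147
finger_force: 99.7
```

```bash
python3 -m jog '[{"offset":[0,0,-4],"turn":[0,0,0],"hand":0},{"offset":[0,0,0],"turn":[0,0,0],"hand":0},{"offset":[0,0,0],"turn":[0,0,0],"hand":0},{"offset":[0,0,0],"turn":[0,0,0],"hand":30},{"offset":[0,0,0],"turn":[0,0,0],"hand":50},{"offset":[0,0,0],"turn":[0,0,0],"hand":70},{"offset":[0,0,0],"turn":[0,0,0],"hand":85},{"offset":[0,0,0],"turn":[0,0,0],"hand":85},{"offset":[0,0,0],"turn":[0,0,0],"hand":85},{"offset":[0,0,0],"turn":[0,0,0],"hand":85}]'
python3 -m jog '[{"offset":[0,0,15],"turn":[0,0,0],"hand":85},{"offset":[0,0,25],"turn":[0,0,0],"hand":85},{"offset":[0,0,30],"turn":[0,0,0],"hand":85},{"offset":[0,0,35],"turn":[0,0,0],"hand":85},{"offset":[0,0,30],"turn":[0,0,0],"hand":85},{"offset":[-25,-25,20],"turn":[0,0,0],"hand":85},{"offset":[-25,-30,0],"turn":[0,0,0],"hand":85},{"offset":[-25,-30,0],"turn":[0,0,0],"hand":85},{"offset":[0,-40,0],"turn":[0,0,0],"hand":85},{"offset":[0,-40,0],"turn":[0,0,0],"hand":85},{"offset":[0,0,0],"turn":[0,0,0],"hand":85},{"offset":[0,0,0],"turn":[0,0,0],"hand":85}]'
python3 - <<'E'
from h import *
nuts("top");nuts("scene");bowl()
s=cam("scene");t=cam("top")
a=cv2.resize(s["pixels"][140:340,260:480,::-1],(440,400));b=cv2.resize(t["pixels"][130:290,160:400,::-1],None,fx=1.5,fy=1.5)
im=np.zeros((400,800,3),np.uint8);im[:,:440]=a;im[:240,440:800]=b;cv2.imwrite("pics/fin.png",im)
E
```

```text
time: 17.8
position: [0.4422, 0.3231, 0.1507]
eef_rot: [0.001, 0.995, -0.094, -0.028]
ft_force: [0.1, -0.1, 0.5]
width: 0.0853
finger_force: 0.0
time: 18.8
position: [0.3675, 0.1565, 0.3061]
eef_rot: [0.001, 0.995, -0.096, -0.028]
ft_force: [0.0, 0.7, 1.1]
width: 0.0849
finger_force: 0.0
top pale 16 [25. 58.] ang 66 bowl x 20
top pale 75 [-53.  30.] ang 150 bowl x -55
top pale 75 [-54. -11.] ang -168 bowl x -53
scene pale 69 [-55. -14.] ang -166 bowl x -54
scene pale 77 [-53.  27.] ang 153 bowl x -55
scene pale 33 [39. 52.] ang 53 bowl x 34
scene dark 29 [-28. -63.] ang -114 bowl x -22
scene dark 199 [63.  1.] ang 1 bowl x 63
circle ((0.5792000889778137, 0.0019673993811011314), 0.09834655374288559) cols 292 371
  white [286 196   4   5  17] [0.555 0.111]
circle ((0.5859193205833435, -0.009855251759290695), 0.09838556498289108) cols 297 375
  white [290 172   7   2   9] [0.62  0.098]
  white [288 179   8  10  67] [0.591 0.1  ]
  white [376 184   7  14  63] [ 0.566 -0.115]
```

View pics/fin.png

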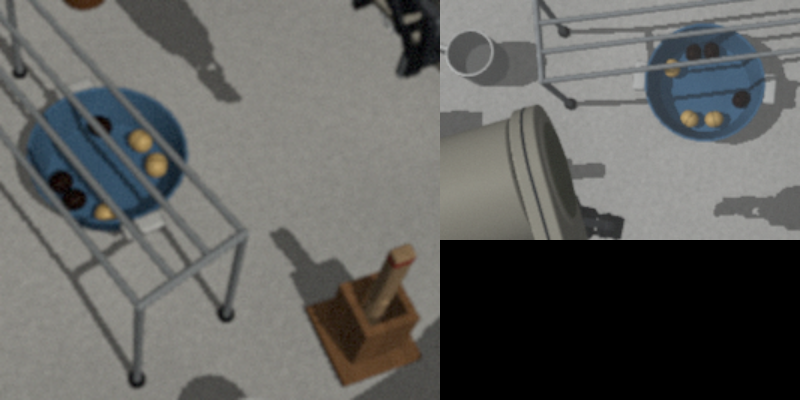

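The final picture shows the stick upright in the caddy with its red end up. Dark and pale nuts lie on both sides of the lug line, and the arm is clear. I'm handing in.

```bash
python3 -c "from bench import bot;print(bot.hand_in())"
```

```text
the job is handed in; nothing more can be done
None
```

I stirred and mixed the walnuts, stood the stick back in its caddy and handed the job in at about 19 s of the 72 s allowed. No verdict came back; by my measurements dark and pale nuts lie on both sides of the lug line, every nut is over 1 cm from its start, and the bowl slid about 14 mm and turned about 13°.

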